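Turn the beacon cells over into a fresh tray

TASK

Move all three green cells from the loaded orange tray in the turnover cradle into the empty matching orange tray without picking them up: lay the empty tray, face-down as it already lies, squarely on top of the loaded one so that it sits fully home, then take the cradle's red bar and swing the cradle right over to its other side, and let go. Leave the black tray where it is.

Things in the scene. Friction and masses are not known exactly. Their poses are not given: they have to be found in the camera images.
- turnover: Turnover stand, fixed: grey base plate 170 x 360 mm. Origin on the table under the middle of the hinge; x runs along the hinge, z up. The hinge line is 36 mm above the origin. An aluminium cradle on the hinge swings from the -y side, over the top, to the +y side.
- cradle (a joint): Swing of the cradle, rad: 0 = start, lying on the stand's -y side; 1.57 upright; 3.14 turned over, lying on the +y side. Let go part-way, it may fall to an end. It nests two trays face to face; its slick walls flare at the top, catch a tray laid up to 5 mm off and centre it; 60 mm wide gaps at mid-length of the long sides leave room for fingers.
- backstop (a joint): Swing of the blue two-pronged backstop on the same hinge, rad: 0 = upright beside the hinge on the +y side (tip 134 mm above the table), 1.57 = flat on the +y side. Stiff: it stays where left. From about half way the upper tray leans on it and pushes it down ahead of the cradle (3 to 5 N at the red bar), so the trays stay together.
- bail_mid (a point): Middle of the cradle's red bar: round, 12 mm diameter, along the stand's x, 155 mm from the hinge line; 36 mm above the table at both ends of the swing. 100 mm free between its arms, 48 mm between bar and nest. It turns easily in a light pinch, so the gripper can point down, fingers either side of the bar, all the way over.
- spare_mid (a point): Centre of the empty orange tray, loose, 96 (x) x 50 (y) x 24 (z) mm, 0.1 kg, lying face-down on the table (three black dots on its back), its z axis up as it starts. Three pockets in a row along x, each 24 x 42 mm and 13 mm deep, open downward. Grip it across its 50 mm width at mid-length.
- full_mid (a point): Centre of the loaded orange tray, the same size and pockets, lying face-up and loose in the cradle with its x along the hinge. A tray that is fully home on it has its centre 24 mm above this point, its long axis along the hinge.
- decoy_mid (a point): Centre of the black tray, loose, 126 x 50 x 24 mm, face-down on the table (four white dots): a four-pocket tray that does not match; leave it.
- cell_0: Green battery cell, cylinder 18 mm diameter, 35 mm long, lying in a pocket of the loaded tray across its length and standing 5 mm proud of it. Origin at its centre, its own y along the cylinder.
- cell_1: Green battery cell like cell_0, in another pocket.
- cell_2: Green battery cell like cell_0, in another pocket.
Not all that is in view belongs to the job. Leave any pink look-alike of the part that bears spare_mid alone.

How it is judged:
On the way, in this order (a step that is already met when the one before it is completed fails the run):
1. the empty orange tray lies face-down, fully home on the loaded tray in the cradle, cradle not yet turned (z of spare_mid in the frame of full_mid between 0.021 and 0.027 m and x of spare_mid in the frame of full_mid between -0.008 and 0.008 m and y of spare_mid in the frame of full_mid between -0.008 and 0.008 m and angle between spare_mid's own z axis and vertical below 0.17 rad and value of joint cradle below 0.17 rad), for 0.2 s.
2. the cradle has been turned right over (value of joint cradle above 2.97 rad), for 0.2 s.
At the end, for the whole second after the job is handed in: The cradle is turned over (within 10 degrees of its far end) with the once-empty tray now face-up underneath and the emptied one on top of it (within 5 mm of closed); all three cells lie at rest at the bottom of the once-empty tray's pockets (within 3.5 mm of fully down). Everything is released (value of joint cradle above 2.97 rad and angle between spare_mid's own z axis and vertical above 2.97 rad and z of spare_mid in the frame of full_mid below 0.029 m and z of each of cell_0, cell_1, cell_2 in the frame of spare_mid above -0.0115 m and distance between each of cell_0, cell_1, cell_2 and spare_mid below 0.045 m and linear speed of each of cell_0, cell_1, cell_2 below 0.03 m/s); the robot touches nothing.
It fails at once if the black tray is shifted more than 30 mm (distance of decoy_mid from where it was at the start of the episode above 0.03 m).
It also fails if it takes over 64 s, if anything falls off the work surface, if the arm or the gripper's body presses on something with over 40 N, if the wrist force passes 120 N, or if a joint passes its speed limit or range.

ROBOT

A 6-joint arm with a two-finger parallel gripper is mounted at the origin on the work surface. World frame = base frame: x ahead of the robot, y to its left, z up, the work surface at z = 0. Lengths are in m, angles in rad, forces in N, time in s.
With the tool pointing down it reaches from about 0.35 to 0.85 m from the base axis. Payload 8.1 kg.
Tool frame: the origin (TCP) lies between the finger pads; the fingertips stand 14 mm ahead of it and the grasp point (between the pads) lies 5 mm behind it (robot.tip_reach is the z of the fingertips in the tool frame, in m); z points along the fingers, y is the line along which they close (so a half turn about z gives the same grasp; the last joint's range is limited). The gripper opens to 93 mm and grips with 3 to 60 N. Pads are 15 mm wide; open, the fingers measure 128 mm over their backs; the gripper's body (75 mm by 188 mm) begins 65 mm behind the grasp point.
Start: joints at [-1.362, 0.13, 1.488, -0, 1.523, -0.085], TCP at [0.174, -0.574, 0.233] pointing down, gripper open.
Joint ranges: [-2.96, 2.96], [-0.89, 2.26], [0.02, 2.5], [-1.34, 4.48], [0, 2.73], [-2.66, 2.66]. Speed limits (rad/s): [2.39, 2.39, 2.79, 3.14, 3.14, 3.14].

INTERFACE

Orientations are given as a rotation vector (axis times angle).
In Python, from plant import robot gives the robot as it stands. The module is installed in compiled form; this text tells all that it offers.
- The arm moves only by the shell command python3 -m handwheel 'ROWS' [FORCE]. ROWS is JSON, a list of rows, each a list of 7 numbers: the closure, from -1 (fully open) to 1 (shut), then the shift along the tool's x, y, z each as a share of 100 cm, from -1 to 1, then the turn, a rotation vector about the tool's x, y, z each as a share of 180 degrees, from -1 to 1. In form: [[grip, tx, ty, tz, rx, ry, rz], ...]. A call has 1 to 20 rows; each row is the pose to reach, as a shift and turn from the pose commanded when the call began, along the tool's axes at that moment, turning the shorter way round; what a row does not reach only later rows make up. A row lasts 1/8 s, in which the tool goes at most 62.5 mm and 10.7 degrees, less where a joint would pass 70% of its speed; a pose out of reach is approached as far as the arm can. A call with a number of a shift or a turn outside -1 to 1 is refused whole. A call with a gripper value outside its range is refused whole. The fingers move at their own pace and stop on an object; FORCE is the grip in N (left out, the last holds). Time passes only in rows, so rows that repeat a pose let the fingers close. It gives the time, the measured TCP pose, the force, the opening and the grip force at its end, in the units of the state.
- robot.read_state(): the state, without advancing time (a new reading comes with each control period).
- robot.read_camera(name): name is "scene" or "top" or "wrist"; returns a dict with "frame" (420x560x3 uint8, red, green, blue), "fx", "fy", "cx", "cy" (pixels), "rvec" (rotation vector, rad) and "tvec" (3), from world to camera coordinates, as OpenCV has them; the wrist camera has in their place "T_tool_cam" (4x4, takes a point from camera to tool coordinates, whose origin is the TCP and whose axes are the flange's). Camera axes: x right, y down, z forward; pixel columns grow to the right and rows downward; lengths in m; the calibration is good to about 2 mm. A picture is of the moment at which its call begins: read the wrist's pose just before it. There is no depth.
- robot.close_job(): hands the job in; it is judged then, once.
Trained networks look in a picture, given as the dict that the camera call returned (one of the last four; its "shot" number tells which), for a name from the list of things; names that differ only in an ending like _2 or _b are one class to them, and where a whole thing is asked for, a point or a joint stands for the part that bears it (a point fixed in the world has none). Each returns a list of dicts, best first, with "conf" (0 to 1); they miss things now and then, are a little off and sometimes report something else, mostly with a low value. They report only what shows in the picture. A call takes as long as a camera call. They do not tell look-alikes from the thing itself.
- robot.regions_of(picture, name): "mask" (420x560 bool, what is visible of it) and "rect" ([left, top, right, bottom] in pixels, round what is visible of it).
The state is a dict: "t": time; "q": joint angles; "dq": joint speeds; "joint_torque": joint torques, N m; "tool_pos": TCP position; "orientation": TCP orientation; "force": force on the tool from outside, world axes, zero at the start; "wrist_torque": the same for the moment, N m; "opening": finger opening in m; "gripper_force": force on a finger pad.
Only numpy, scipy, OpenCV 4.12 (cv2) and the standard library are available. Lean on these libraries where they do the work, as an engineer would, in place of code of your own. Each camera call takes 0.05 s, during which the arm holds its last target. There are 200 camera calls.

## Working session

There is one attempt and no reset: what is moved stays moved. The work goes in short steps, Python scripts to look and compute and a shell command to move; the robot and the scene stay as the last step left them, time stands still between calls to the robot, and variables do not carry over. Pictures are saved under pics/ and viewed, at most 10 in all, crops included, and the job is handed in when it is done.

```bash
mkdir -p pics
cat > h.py <<'E'
import numpy as np, cv2
from plant import robot
from scipy.spatial.transform import Rotation as R
def save(p,n): cv2.imwrite('pics/'+n,p['frame'][:,:,::-1])
def cam(p,s=None):
    if 'rvec' in p: 
        Rm=cv2.Rodrigues(np.array(p['rvec'],float))[0]; return Rm.T, -Rm.T@np.array(p['tvec']).ravel()
    T=np.array(p['T_tool_cam']); Rt=R.from_rotvec(s['orientation']).as_matrix()
    return Rt@T[:3,:3], Rt@T[:3,3]+np.array(s['tool_pos'])
def px2w(p,uv,z,s=None):
    Rm,o=cam(p,s); uv=np.atleast_2d(uv).astype(float)
    d=np.c_[(uv[:,0]-p['cx'])/p['fx'],(uv[:,1]-p['cy'])/p['fy'],np.ones(len(uv))]@Rm.T
    return o+d*((z-o[2])/d[:,2])[:,None]
def rect(p,mask,z,s=None):
    c=max(cv2.findContours(mask.astype(np.uint8),cv2.RETR_EXTERNAL,cv2.CHAIN_APPROX_NONE)[0],key=cv2.contourArea)
    w=px2w(p,c[:,0,:],z,s)[:,:2]
    (x,y),(a,b),t=cv2.minAreaRect((w*1000).astype(np.float32))
    if a<b: a,b,t=b,a,t+90
    return np.round([x,y,a,b,(t+90)%180-90],1)
E
cat > a.py <<'E'
from h import *
for n in('top','scene'):
    p=robot.read_camera(n); save(p,n+'0.png')
    for k,z in(('spare_mid',.024),('full_mid',.05),('decoy_mid',.024),('turnover',.005),('bail_mid',.036),('backstop',.1),('cell_0',.05)):
        for r in robot.regions_of(p,k): print(n,k,round(r['conf'],2),np.round(r['rect']),rect(p,r['mask'],z))
print(robot.read_state())
E
python3 a.py
```

```text
top spare_mid 0.89 [158. 184. 184. 223.] [459.4 330.6  97.6  57.8  -1.6]
top spare_mid 0.84 [121. 254. 164. 294.] [290.2 384.8  97.7  53.   48.5]
top spare_mid 0.75 [ 89. 205. 133. 234.] [418.9 466.7 102.5  53.2 -77.1]
top spare_mid 0.57 [197. 202. 241. 235.] [427.9 209.5  99.5  53.6 -74.3]
top spare_mid 0.3 [426. 192. 464. 245.] [ 439.9 -310.1  127.9   59.    15.5]
top full_mid 0.95 [326. 121. 341. 163.] [605.8 -54.4  93.9  51.5   0.9]
top decoy_mid 0.79 [425. 190. 465. 245.] [ 439.2 -310.3  126.2   56.7   16. ]
top turnover 0.55 [232. 105. 380. 181.] [614.1  13.5 359.5 182.7 -88.6]
top bail_mid 0.87 [300. 117. 376. 171.] [611.8 -64.1 171.3 131.2 -87.4]
top backstop 0.7 [290. 107. 307. 172.] [598.1  32.  145.2  42.9   1.2]
top cell_0 0.68 [326. 151. 345. 162.] [574.4 -57.1  32.7  16.7 -88.6]
top cell_0 0.63 [328. 142. 341. 146.] [606.7 -54.3  32.7  14.4 -88.7]
top cell_0 0.42 [328. 128. 342. 138.] [634.4 -56.3  32.8  21.8 -89.2]
scene spare_mid 0.97 [317. 178. 360. 206.] [434.6 208.  101.   63.7 -74.7]
scene spare_mid 0.6 [377. 179. 407. 219.] [464.8 327.7 109.   59.4  -1.5]
scene s
[... 579 characters left out ...]
 -87.4]
{'t': 0.8, 'q': array([-1.36240320e+00,  1.30357137e-01,  1.48814868e+00,  4.00273355e-06,
        1.52299724e+00, -8.54132641e-02]), 'dq': array([9.47173637e-04, 8.36633531e-04, 2.04735743e-04, 7.04817402e-04,
       1.39318790e-06, 5.99380582e-04]), 'joint_torque': array([-9.19050581e-04, -5.59697986e+01, -4.92027855e+01,  7.66729773e-02,
        2.23425601e-02, -4.62155583e-06]), 'tool_pos': array([ 0.17378042, -0.57431619,  0.23268906]), 'orientation': array([3.10766675e+00, 4.59838492e-01, 1.49169156e-05]), 'force': array([ 0.05593471,  0.36449553, -0.59508742]), 'wrist_torque': array([-0.00888839,  0.02870096,  0.05294625]), 'gripper_force': 0.0, 'opening': 0.09300118612926364}
```

Run:
```python
import cv2
a=cv2.imread('pics/top0.png')[90:310,70:480]
b=cv2.imread('pics/scene0.png')[140:340,80:490]
cv2.imwrite('pics/v1.png',cv2.resize(cv2.vconcat([a,b]),None,fx=1.42,fy=1.42,interpolation=2))
```

```text
(no output)
```

View pics/v1.png

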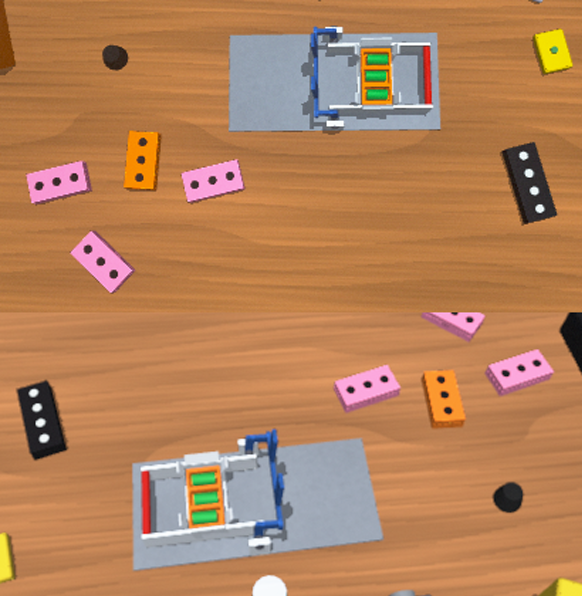

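The top image shows the orange spare at crop (142,160), between pinks on either side. The black tray is at (528,183), and the cradle lies on the world −y side with its red bar at (428,75).

```bash
cat >> h.py <<'E'
def go(pos,yaw=0.,s=None):
    s=s or robot.read_state(); R0=R.from_rotvec(s['orientation'])
    T=R.from_rotvec([0,0,yaw])*R.from_rotvec([np.pi,0,0])
    print('shift',np.round(R0.inv().apply(np.array(pos)-s['tool_pos']),4),'turn',np.round((R0.inv()*T).as_rotvec()/np.pi,4))
E
python3 - <<'E'
from h import *
go([.46,-.2,.25]);go([.46,.33,.25])
E
```

```text
shift [ 0.3824 -0.2754 -0.0173] turn [ 0.     -0.      0.0935]
shift [ 0.5358 -0.7827 -0.0174] turn [ 0.     -0.      0.0935]
```

```bash
python3 -m handwheel '[[-1,0.3824,-0.2754,-0.0174,0,0,0.0935],[-1,0.3824,-0.2754,-0.0174,0,0,0.0935],[-1,0.3824,-0.2754,-0.0174,0,0,0.0935],[-1,0.3824,-0.2754,-0.0174,0,0,0.0935],[-1,0.3824,-0.2754,-0.0174,0,0,0.0935],[-1,0.3824,-0.2754,-0.0174,0,0,0.0935],[-1,0.3824,-0.2754,-0.0174,0,0,0.0935],[-1,0.5358,-0.7827,-0.0174,0,0,0.0935],[-1,0.5358,-0.7827,-0.0174,0,0,0.0935],[-1,0.5358,-0.7827,-0.0174,0,0,0.0935],[-1,0.5358,-0.7827,-0.0174,0,0,0.0935],[-1,0.5358,-0.7827,-0.0174,0,0,0.0935],[-1,0.5358,-0.7827,-0.0174,0,0,0.0935],[-1,0.5358,-0.7827,-0.0174,0,0,0.0935],[-1,0.5358,-0.7827,-0.0174,0,0,0.0935],[-1,0.5358,-0.7827,-0.0174,0,0,0.0935],[-1,0.5358,-0.7827,-0.0174,0,0,0.0935],[-1,0.5358,-0.7827,-0.0174,0,0,0.0935],[-1,0.5358,-0.7827,-0.0174,0,0,0.0935],[-1,0.5358,-0.7827,-0.0174,0,0,0.0935]]'
cat > w.py <<'E'
from h import *
import sys
s=robot.read_state(); p=robot.read_camera('wrist'); save(p,sys.argv[1]+'.png')
print(np.round(s['t'],2),np.round(s['tool_pos'],4),np.round(s['orientation'],3), np.round(cam(p,s)[1],3))
for a in sys.argv[2:]:
    k,z=a.split(':'); z=float(z)
    for r in robot.regions_of(p,k):
        m=p['frame'][r['mask']].mean(0); print(k,round(r['conf'],2),np.round(r['rect']),m.round(),rect(p,r['mask'],z,s))
E
python3 w.py w1 spare_mid:.024
```

```text
t: 3.3
tool_pos: [0.4604, 0.3289, 0.2505]
orientation: [-3.141, 0.003, -0.001]
force: [0.1, 0.4, -0.4]
opening: 0.0931
gripper_force: 0.0
3.3 [0.4604 0.3289 0.2505] [-3.141e+00  3.000e-03 -1.000e-03] [0.538 0.329 0.403]
spare_mid 0.94 [185. 278. 273. 330.] [159.  88. 114.] [298.9 386.4  95.6  61.   49.1]
spare_mid 0.76 [247. 134. 300. 227.] [187.  99.   5.] [461.9 331.   97.3  51.1  -1.3]
spare_mid 0.57 [ 99. 182. 203. 249.] [173.  97. 126.] [423.1 467.7 102.5  52.4 -74.1]
```

View pics/w1.png

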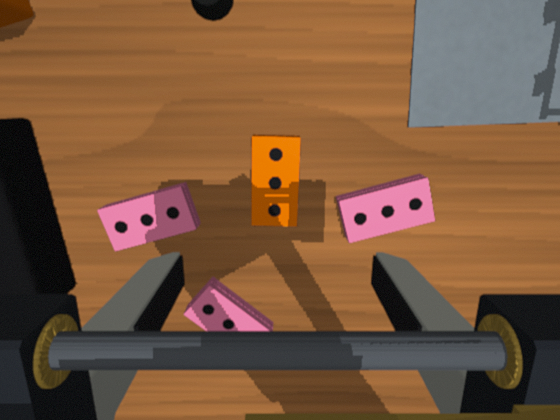

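The orange spare's middle dot is at (275,183), with pinks about 38 mm clear on either side. I'll grip the tray high, because the gripper body may meet the upright backstop at placing.

Run:
```python
from h import *
go([.4625,.331,.07],-.023);go([.4625,.331,.024],-.023)
p=robot.read_camera('top')
f=p['frame'].astype(int);
red=(f[...,0]>150)&(f[...,1]<60)&(f[...,2]<60)
print('bar',rect(p,red,.036))
for r in robot.regions_of(p,'backstop')[:1]:
    for z in(.036,.134): print(rect(p,r['mask'],z))
for r in robot.regions_of(p,'full_mid')[:1]: 
    for z in (.036,.04): print(rect(p,r['mask'],z))
for r in robot.regions_of(p,'turnover')[:1]: print(rect(p,r['mask'],0.))
```

```text
shift [ 0.0021 -0.0017  0.1804] turn [-0.0001 -0.0002  0.0069]
shift [ 0.0021 -0.0017  0.2264] turn [-0.0001 -0.0002  0.0069]
bar [ 613.9 -141.8   94.9    9.8    2. ]
[615.2  30.2 154.3  41.1   2.1]
[589.   31.5 140.8  37.5   2.1]
[608.3 -57.6  97.3  56.5   1.3]
[607.2 -57.2  97.   56.3   1.3]
[612.9  12.8 362.2 183.5 -88.5]
```

```bash
python3 -m handwheel '[[-0.55,0.002,-0.002,0.18,0,0,0.007],[-0.55,0.002,-0.002,0.18,0,0,0.007],[-0.55,0.002,-0.002,0.18,0,0,0.007],[-0.55,0.002,-0.002,0.18,0,0,0.007],[-0.55,0.002,-0.002,0.2255,0,0,0.007],[-0.55,0.002,-0.002,0.2255,0,0,0.007],[-0.55,0.002,-0.002,0.2255,0,0,0.007],[0.2,0.002,-0.002,0.2255,0,0,0.007],[0.2,0.002,-0.002,0.2255,0,0,0.007],[0.2,0.002,-0.002,0.2255,0,0,0.007],[0.2,0.002,-0.002,0.2255,0,0,0.007],[0.2,0.002,-0.002,0.2255,0,0,0.007],[0.2,0.002,-0.002,0.1,0,0,0.007],[0.2,0.002,-0.002,0.0,0,0,0.007],[0.2,0.002,-0.002,0.0,0,0,0.007],[0.2,0.002,-0.002,0.0,0,0,0.007],[0.2,0.002,-0.002,0.0,0,0,0.007]]' 20
python3 - <<'E'
from h import *
go([.605,.1,.25],.026);go([.57,-.056,.25],.026)
E
```

```text
t: 5.72
tool_pos: [0.4637, 0.3331, 0.2546]
orientation: [-3.137, 0.034, -0.01]
force: [0.4, 0.3, -0.2]
opening: 0.0498
gripper_force: 20.0
shift [0.1463 0.23   0.0046] turn [-0.0012 -0.0021 -0.0152]
shift [0.1147 0.3867 0.0038] turn [-0.0012 -0.0021 -0.0152]
```

```bash
python3 -m handwheel '[[0.2,0.1147,0.3867,0.004,-0.001,-0.002,-0.015],[0.2,0.1147,0.3867,0.004,-0.001,-0.002,-0.015],[0.2,0.1147,0.3867,0.004,-0.001,-0.002,-0.015],[0.2,0.1147,0.3867,0.004,-0.001,-0.002,-0.015],[0.2,0.1147,0.3867,0.004,-0.001,-0.002,-0.015],[0.2,0.1147,0.3867,0.004,-0.001,-0.002,-0.015],[0.2,0.1147,0.3867,0.004,-0.001,-0.002,-0.015],[0.2,0.1147,0.3867,0.004,-0.001,-0.002,-0.015],[0.2,0.1147,0.3867,0.004,-0.001,-0.002,-0.015],[0.2,0.1147,0.3867,0.004,-0.001,-0.002,-0.015]]'
python3 w.py w2 full_mid:.036 cell_0:.04 backstop:.134 spare_mid:.246 bail_mid:.036
```

```text
t: 6.98
tool_pos: [0.5678, -0.0558, 0.2455]
orientation: [3.139, 0.042, -0.011]
force: [-0.9, -0.6, -1.2]
opening: 0.05
gripper_force: 20.0
6.98 [ 0.5678 -0.0558  0.2455] [ 3.139  0.042 -0.011] [ 0.647 -0.053  0.397]
full_mid 0.91 [254.  89. 309. 178.] [217. 124.  21.] [618.7 -58.3  80.5  52.6   1.5]
cell_0 0.87 [264. 162. 297. 173.] [ 32. 130.  48.] [585.2 -59.2  32.5   9.9 -88.5]
cell_0 0.85 [265.  97. 300. 118.] [ 31. 156.  59.] [640.8 -59.3  33.5  17.4 -85.5]
cell_0 0.72 [263. 131. 296. 152.] [ 30. 157.  59.] [612.2 -56.5  33.8  17.1 -88.5]
backstop 0.67 [124.  56. 220. 228.] [27. 55. 97.] [614.4  19.8 121.6  61.4   2. ]
spare_mid 0.61 [  2. 259.  96. 323.] [184. 105. 134.] [563.2  51.3  45.8  21.3 -69.3]
bail_mid 0.88 [190.  73. 380. 202.] [175. 140. 138.] [612.6 -63.1 174.8 117.6 -88.5]
```

View pics/w2.png

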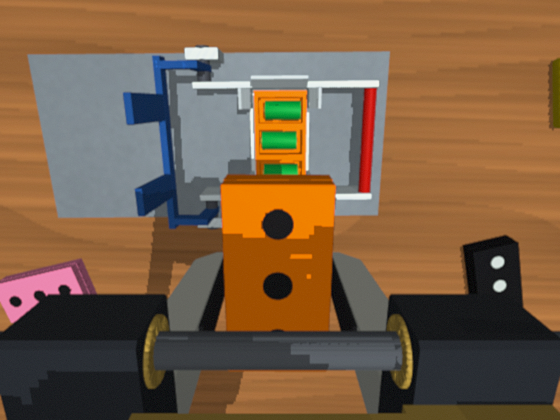

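Tray is held straight with its dots at (278,224). The nest's tray corners are at about (254,91) and (307,91), the red bar runs (371,88) to (364,193), and the backstop prong tips are at (128,108) and (141,205).

Run:
```python
from h import *
s=robot.read_state(); p=robot.read_camera('wrist')
print('tray far corners',px2w(p,[[254,91],[307,91]],.036,s).round(4).tolist())
print('far end wall',px2w(p,[[252,80],[308,80],[241,97],[320,97]],.05,s).round(4).tolist())
print('gap arms top',px2w(p,[[194,85],[379,83],[201,196],[371,197]],.05,s).round(4).tolist())
print('bar',px2w(p,[[371,88],[365,193]],.04,s).round(4).tolist())
print('plate',px2w(p,[[28,55],[388,52],[380,215]],.004,s).round(4).tolist())
print('prong tips',px2w(p,[[124,93],[128,123],[137,189],[141,214]],.134,s).round(4).tolist())
print('held far top corners',px2w(p,[[222,182],[334,182]],s['tool_pos'][2],s).round(4).tolist())
for n in('top','scene'):
    q=robot.read_camera(n)
    f=q['frame'].astype(int); red=(f[...,0]>150)&(f[...,1]<60)&(f[...,2]<60)
    print(n,'bar',rect(q,red,.04))
f=p['frame'].astype(int); red=(f[...,0]>150)&(f[...,1]<60)&(f[...,2]<60)
print('w bar',rect(p,red,.04,s))
```

```text
tray far corners [[0.6572, -0.0332, 0.036], [0.6585, -0.0829, 0.036]]
far end wall [[0.6661, -0.0321, 0.05], [0.6674, -0.0823, 0.05], [0.6513, -0.0223, 0.05], [0.6532, -0.0939, 0.05]]
gap arms top [[0.6605, 0.0199, 0.05], [0.6665, -0.1461, 0.05], [0.5579, 0.017, 0.05], [0.561, -0.1494, 0.05]]
bar [[0.6625, -0.1418, 0.04], [0.5625, -0.1457, 0.04]]
plate [[0.6862, 0.1932, 0.004], [0.6983, -0.1642, 0.004], [0.529, -0.1743, 0.004]]
prong tips [[0.6509, 0.0501, 0.134], [0.6309, 0.0492, 0.134], [0.5836, 0.0468, 0.134], [0.5644, 0.0454, 0.134]]
held far top corners [[0.6146, -0.0321, 0.2462], [0.6158, -0.0794, 0.2462]]
top bar [ 5.860e+02 -1.423e+02  4.100e+01  9.400e+00  1.000e-01]
scene bar [ 610.8 -141.6   95.7    8.7    2.6]
w bar [ 612.6 -142.2   98.2    9.1    2. ]
```

Run:
```python
from h import *
go([.6105,-.059,.15],.035);go([.6105,-.059,.085],.035)
```

```text
shift [0.0429 0.0028 0.0959] turn [ 0.001   0.002  -0.0031]
shift [0.0433 0.0026 0.1609] turn [ 0.001   0.002  -0.0031]
```

```bash
python3 -m handwheel '[[0.2,0.043,0.003,0.0,0.001,0.002,-0.003],[0.2,0.043,0.003,0.09,0.001,0.002,-0.003],[0.2,0.043,0.003,0.09,0.001,0.002,-0.003],[0.2,0.043,0.0027,0.13,0.001,0.002,-0.003],[0.2,0.043,0.0027,0.16,0.001,0.002,-0.003],[0.2,0.043,0.0027,0.16,0.001,0.002,-0.003],[0.2,0.043,0.0027,0.16,0.001,0.002,-0.003],[0.2,0.043,0.0027,0.16,0.001,0.002,-0.003]]'
python3 - <<'E'
from h import *
p=robot.read_camera('wrist');q=robot.read_camera('scene')
a=p['frame'];b=cv2.resize(q['frame'][190:330,150:370],(560,356),interpolation=2)
cv2.imwrite('pics/v3.png',cv2.resize(cv2.vconcat([a[:240],b]),None,fx=1,fy=1)[:,:,::-1])
go([.6105,-.059,.064],.035);go([.6105,-.059,.060],.035)
E
```

```text
t: 8.43
tool_pos: [0.6117, -0.0595, 0.0881]
orientation: [3.141, 0.054, 0.005]
force: [-0.3, 0.3, -0.9]
opening: 0.0498
gripper_force: 20.0
shift [-0.0009 -0.0005  0.0236] turn [ 0.0001 -0.0009 -0.0001]
shift [-0.0009 -0.0005  0.0276] turn [ 0.0001 -0.0009 -0.0001]
```

View pics/v3.png

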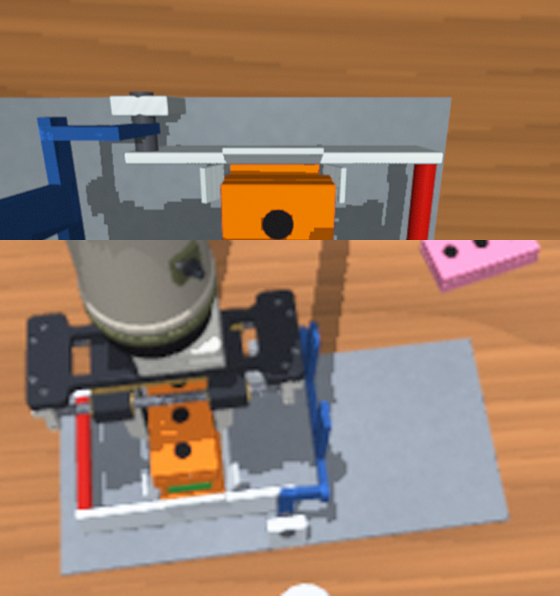

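Held tray (222–334, centre 278) sits nearly over the nest (wall 222–322, tray behind centred about 275), so I'll shift about 1 mm to +y. The gripper body clears the backstop prongs.

```bash
python3 -m handwheel '[[0.2,-0.001,-0.0015,0.01,0,-0.001,0],[0.2,-0.001,-0.0015,0.016,0,-0.001,0],[0.2,-0.001,-0.0015,0.022,0,-0.001,0],[0.2,-0.001,-0.0015,0.022,0,-0.001,0],[0.2,-0.001,-0.0015,0.022,0,-0.001,0]]'
```

```text
t: 9.15
tool_pos: [0.6101, -0.0577, 0.0636]
orientation: [-3.141, -0.055, 0.002]
force: [6.4, 0.2, -2.2]
opening: 0.0496
gripper_force: 20.0
```

```bash
python3 -m handwheel '[[0.2,0.002,0,-0.001,0,0,0],[0.2,0.002,0,0.002,0,0,0],[0.2,0.002,0,0.004,0,0,0],[0.2,0.002,0,0.004,0,0,0]]'
```

```text
t: 9.65
tool_pos: [0.6109, -0.0577, 0.0613]
orientation: [-3.141, -0.055, 0.006]
force: [-7.4, 0.8, 14.4]
opening: 0.05
gripper_force: 20.0
```

```bash
python3 -m handwheel '[[0.2,-0.001,0,-0.001,0,0,0],[0.2,-0.001,0,-0.001,0,0,0],[-0.45,-0.001,0,-0.001,0,0,0],[-0.45,-0.001,0,-0.001,0,0,0],[-0.45,-0.001,0,-0.001,0,0,0],[-0.45,-0.001,0,-0.05,0,0,0],[-0.45,-0.04,0,-0.12,0,0,0],[-0.45,-0.08,0,-0.17,0,0,0],[-0.45,-0.08,0,-0.17,0,0,0],[-0.45,-0.08,0,-0.17,0,0,0],[-0.45,-0.08,0,-0.17,0,0,0]]'
python3 w.py w4 spare_mid:.06 full_mid:.036 bail_mid:.036
python3 - <<'E'
from h import *
q=robot.read_camera('scene')
a=cv2.imread('pics/w4.png');b=cv2.resize(q['frame'][190:330,150:370][:,:,::-1],(560,356),interpolation=2)
cv2.imwrite('pics/v4.png',cv2.vconcat([a[:240],b]))
E
```

```text
t: 11.02
tool_pos: [0.5315, -0.0604, 0.2286]
orientation: [-3.141, -0.054, 0.008]
force: [0.5, -0.0, -0.5]
opening: 0.0676
gripper_force: 0.0
11.02 [ 0.5315 -0.0604  0.2286] [-3.141 -0.054  0.008] [ 0.61  -0.058  0.38 ]
spare_mid 0.76 [245.  44. 308. 164.] [220. 123.  13.] [608.4 -58.1  95.   49.8   2. ]
spare_mid 0.76 [  2. 233.  85. 297.] [191. 108. 139.] [454.  171.   88.6  49.1 -74.9]
bail_mid 0.62 [182.  26. 386. 175.] [164. 140. 139.] [610.2 -63.3 174.  126.9 -88.2]
```

View pics/v4.png

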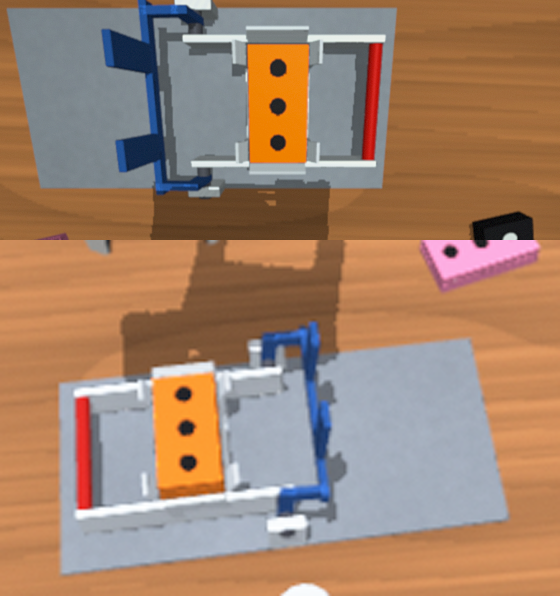

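The spare sits flat and square in the nest, dots at (278,68/106/143), and its apparent size matches being home. Next, the red bar, at (372,40)–(369,160).

Run:
```python
from h import *
s=robot.read_state(); p=robot.read_camera('wrist'); f=p['frame'].astype(int); red=(f[...,0]>150)&(f[...,1]<60)&(f[...,2]<60)
print('w bar',rect(p,red,.039,s))
go([.612,-.143,.1],.035);go([.612,-.143,.034],.035)
```

```text
w bar [ 613.3 -142.6   98.3    9.     1.9]
shift [0.0782 0.0855 0.1285] turn [-0.0002  0.0016 -0.0001]
shift [0.0785 0.0855 0.1945] turn [-0.0002  0.0016 -0.0001]
```

```bash
python3 -m handwheel '[[0.14,0.079,0.0855,0.03,0,0.0016,0],[0.14,0.079,0.0855,0.03,0,0.0016,0],[0.14,0.079,0.0855,0.03,0,0.0016,0],[0.14,0.079,0.0855,0.128,0,0.0016,0],[0.14,0.079,0.0855,0.128,0,0.0016,0],[0.14,0.079,0.0855,0.128,0,0.0016,0],[0.14,0.079,0.0855,0.16,0,0.0016,0],[0.14,0.079,0.0855,0.195,0,0.0016,0],[0.14,0.079,0.0855,0.195,0,0.0016,0],[0.14,0.079,0.0855,0.195,0,0.0016,0]]'
python3 - <<'E'
from h import *
s=robot.read_state();p=robot.read_camera('wrist');q=robot.read_camera('scene');save(p,'w5.png')
b=cv2.resize(q['frame'][190:330,150:370][:,:,::-1],(560,356),interpolation=2)
cv2.imwrite('pics/v5.png',cv2.vconcat([p['frame'][:240,:,::-1],b]))
E
```

```text
t: 12.58
tool_pos: [0.6147, -0.1435, 0.0378]
orientation: [3.14, 0.055, 0.008]
force: [0.2, 0.1, 0.9]
opening: 0.0404
gripper_force: 0.0
```

View pics/v5.png

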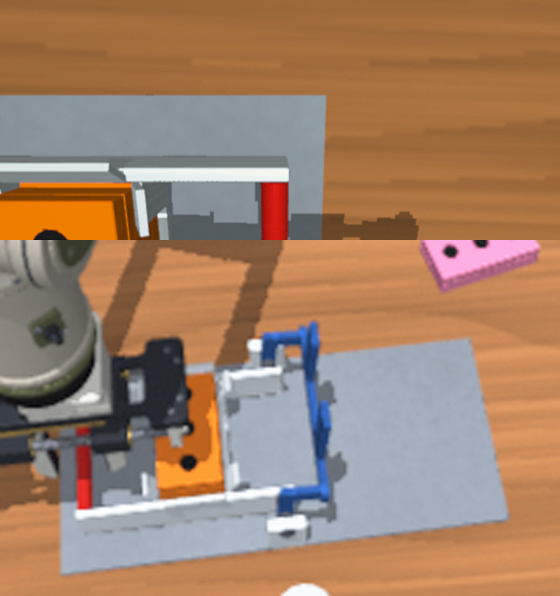

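The bar (262–288 px) is centred between the fingers. I'll lower 5 mm, pinch it, and plan the arc.

```bash
python3 -m handwheel '[[0.14,0,0,0.005,0,0,0],[0.14,0,0,0.005,0,0,0],[1,0,0,0.005,0,0,0],[1,0,0,0.005,0,0,0],[1,0,0,0.005,0,0,0],[1,0,0,0.005,0,0,0],[1,0,0,0.005,0,0,0]]' 20
cat > arc.py <<'E'
from h import *
import sys
a0,a1,st=map(float,sys.argv[1:4])
f=lambda a:np.array([-155*np.cos(np.radians(a)),155*np.sin(np.radians(a))])
for a in np.arange(a0+st,a1+.1,st): d=(f(a)-f(a0))/1000; print(int(a),'ty %.3f tz %.3f'%(-d[0],-d[1]))
E
python3 arc.py 0 90 5
```

```text
t: 13.55
tool_pos: [0.613, -0.1423, 0.0297]
orientation: [-3.14, -0.055, -0.002]
force: [-0.9, 4.9, 1.5]
opening: 0.0114
gripper_force: 20.0
5 ty -0.001 tz -0.014
10 ty -0.002 tz -0.027
15 ty -0.005 tz -0.040
20 ty -0.009 tz -0.053
25 ty -0.015 tz -0.066
30 ty -0.021 tz -0.077
35 ty -0.028 tz -0.089
40 ty -0.036 tz -0.100
45 ty -0.045 tz -0.110
50 ty -0.055 tz -0.119
55 ty -0.066 tz -0.127
60 ty -0.077 tz -0.134
65 ty -0.089 tz -0.140
70 ty -0.102 tz -0.146
75 ty -0.115 tz -0.150
80 ty -0.128 tz -0.153
85 ty -0.141 tz -0.154
90 ty -0.155 tz -0.155
```

```bash
python3 -m handwheel '[[1,0,-0.001,-0.014,0,0,0],[1,0,-0.002,-0.027,0,0,0],[1,0,-0.005,-0.04,0,0,0],[1,0,-0.009,-0.053,0,0,0],[1,0,-0.015,-0.066,0,0,0],[1,0,-0.021,-0.077,0,0,0],[1,0,-0.028,-0.089,0,0,0],[1,0,-0.036,-0.1,0,0,0],[1,0,-0.045,-0.11,0,0,0],[1,0,-0.045,-0.11,0,0,0]]'; python3 arc.py 45 180 7.5
python3 - <<'E'
from h import *
save(robot.read_camera('wrist'),'w6.png')
q=robot.read_camera('scene');cv2.imwrite('pics/v6.png',cv2.resize(q['frame'][160:340,120:390][:,:,::-1],None,fx=2,fy=2,interpolation=2))
E
```

```text
t: 14.8
tool_pos: [0.6114, -0.0983, 0.1418]
orientation: [3.14, 0.055, 0.004]
force: [-1.5, -6.5, 3.3]
opening: 0.0113
gripper_force: 20.0
52 ty -0.015 tz -0.013
60 ty -0.032 tz -0.025
67 ty -0.050 tz -0.034
75 ty -0.069 tz -0.040
82 ty -0.089 tz -0.044
90 ty -0.110 tz -0.045
97 ty -0.130 tz -0.044
105 ty -0.150 tz -0.040
112 ty -0.169 tz -0.034
120 ty -0.187 tz -0.025
127 ty -0.204 tz -0.013
135 ty -0.219 tz -0.000
142 ty -0.233 tz 0.015
150 ty -0.244 tz 0.032
157 ty -0.253 tz 0.050
165 ty -0.259 tz 0.069
172 ty -0.263 tz 0.089
180 ty -0.265 tz 0.110
```

View pics/v6.png

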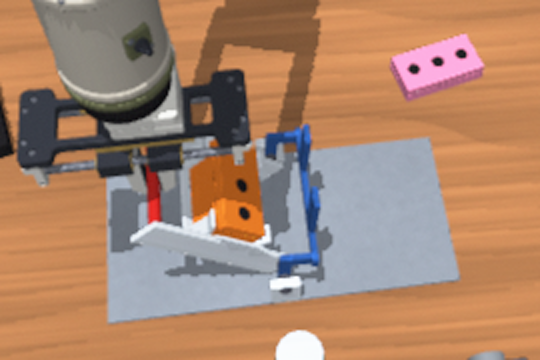

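The bar is held, the trays are nested at about 45°, and the backstop is upright. Continuing over.

```bash
python3 -m handwheel '[[1,0,-0.015,-0.013,0,0,0],[1,0,-0.032,-0.025,0,0,0],[1,0,-0.05,-0.034,0,0,0],[1,0,-0.069,-0.04,0,0,0],[1,0,-0.089,-0.044,0,0,0],[1,0,-0.11,-0.045,0,0,0],[1,0,-0.13,-0.044,0,0,0],[1,0,-0.15,-0.04,0,0,0],[1,0,-0.169,-0.034,0,0,0],[1,0,-0.187,-0.025,0,0,0],[1,0,-0.187,-0.025,0,0,0]]' 
python3 arc.py 120 180 5
python3 - <<'E'
from h import *
q=robot.read_camera('scene');cv2.imwrite('pics/v7.png',cv2.resize(q['frame'][160:340,120:390][:,:,::-1],None,fx=2,fy=2,interpolation=2))
E
```

```text
t: 16.27
tool_pos: [0.6049, 0.0915, 0.164]
orientation: [-3.139, -0.057, -0.004]
force: [3.6, 3.3, 3.2]
opening: 0.0109
gripper_force: 20.0
125 ty -0.011 tz 0.007
130 ty -0.022 tz 0.015
135 ty -0.032 tz 0.025
140 ty -0.041 tz 0.035
145 ty -0.049 tz 0.045
150 ty -0.057 tz 0.057
155 ty -0.063 tz 0.069
160 ty -0.068 tz 0.081
165 ty -0.072 tz 0.094
170 ty -0.075 tz 0.107
175 ty -0.077 tz 0.121
180 ty -0.078 tz 0.134
```

View pics/v7.png

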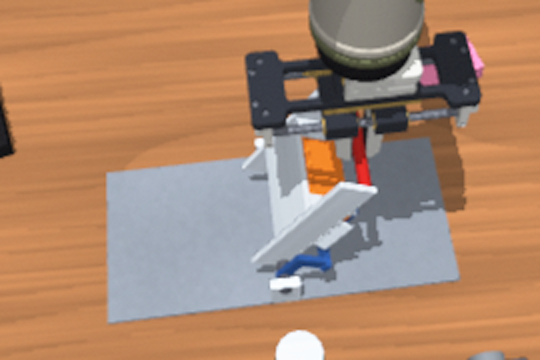

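Trays are together at about 120°, with the backstop being pushed ahead. I'll finish the swing.

```bash
python3 -m handwheel '[[1,0,-0.011,0.007,0,0,0],[1,0,-0.022,0.015,0,0,0],[1,0,-0.032,0.025,0,0,0],[1,0,-0.041,0.035,0,0,0],[1,0,-0.049,0.045,0,0,0],[1,0,-0.057,0.057,0,0,0],[1,0,-0.063,0.069,0,0,0],[1,0,-0.068,0.081,0,0,0],[1,0,-0.072,0.094,0,0,0],[1,0,-0.075,0.107,0,0,0],[1,0,-0.077,0.121,0,0,0],[1,0,-0.078,0.13,0,0,0],[1,0,-0.078,0.136,0,0,0],[1,0,-0.078,0.136,0,0,0],[1,0,-0.078,0.136,0,0,0]]'
```

```text
t: 18.2
tool_pos: [0.6021, 0.1676, 0.0276]
orientation: [-3.14, -0.054, -0.003]
force: [7.2, 5.0, -2.0]
opening: 0.0114
gripper_force: 20.0
```

```bash
python3 -m handwheel '[[0.14,0,0,0,0,0,0],[0.14,0,0,0,0,0,0],[0.14,0,0,0,0,0,0],[0.14,0,0,-0.05,0,0,0],[0.14,0,0,-0.1,0,0,0],[0.14,-0.05,0,-0.2,0,0,0],[0.14,-0.1,-0.05,-0.2,0,0,0],[0.14,-0.1,-0.05,-0.2,0,0,0],[0.14,-0.1,-0.05,-0.2,0,0,0],[0.14,-0.1,-0.05,-0.2,0,0,0]]'
python3 - <<'E'
from h import *
p=robot.read_camera('wrist');q=robot.read_camera('scene')
b=cv2.resize(q['frame'][190:330,150:370][:,:,::-1],(560,356),interpolation=2)
cv2.imwrite('pics/v8.png',cv2.vconcat([p['frame'][:240,:,::-1],b]))
E
```

```text
t: 19.45
tool_pos: [0.5004, 0.2127, 0.228]
orientation: [3.141, 0.055, 0.002]
force: [-0.0, -0.9, 0.6]
opening: 0.04
gripper_force: 0.0
```

View pics/v8.png

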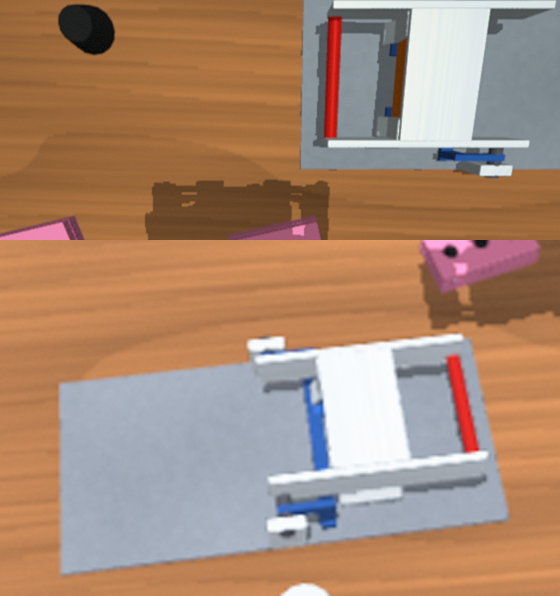

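The cradle lies flat on the +y side with its floor plate on top, the red bar is at (333,75), and the gripper is clear. I'll check the bar's height, then hand in.

Run:
```python
from h import *
for n in('wrist','scene','top'):
    s=robot.read_state();p=robot.read_camera(n); f=p['frame'].astype(int); red=(f[...,0]>150)&(f[...,1]<60)&(f[...,2]<60)
    for z in(.039,.059): print(n,z,rect(p,red,z,s))
```

```text
wrist 0.039 [601.3 167.2  96.5   9.5   2. ]
wrist 0.059 [600.  170.1  90.8   8.9   2. ]
scene 0.039 [594.7 166.2  85.4   9.9   1.9]
scene 0.059 [604.4 162.8  83.4   9.7   1.9]
top 0.039 [635.  168.5  27.2   9.6   2.3]
top 0.059 [629.3 166.3  26.7   9.4   2.3]
```

The views agree at z ≈ 0.039, so the bar is fully down.

```bash
python3 -c "
from plant import robot; print(robot.close_job())"
```

```text
the job is handed in; nothing more can be done
None
```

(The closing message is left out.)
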